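# Load a bar stub into the desktop engraver and lower its cover

## Robot

A 6-joint arm with a two-finger parallel gripper is mounted at the origin on the work surface. World frame = base frame: x ahead of the robot, y to its left, z up, the work surface at z = 0. Lengths are in m, angles in rad, forces in N, time in s.
With the tool pointing down it reaches from about 0.35 to 0.925 m from the base axis. Payload 6.4 kg.
Tool frame: the origin (TCP) lies where the fingers leave the gripper's body, on its centre line; the fingertips stand env.finger_overhang ahead of it and the grasp point (between the pads) lies 78 mm ahead of it (env.finger_overhang is the distance from the TCP to the fingertips, in m); z points along the fingers, x is the direction in which the jaws open and shut, and the axes are right-handed (so a half turn about z gives the same grasp; the last joint's range is limited). The gripper opens to 94 mm and grips with 3 to 60 N. Pads are 16 mm wide; open, the fingers measure 119 mm over their backs; the gripper's body (75 mm by 177 mm) begins 78 mm behind the grasp point.
Start: joints at [1.061, 0.245, 1.558, -0, 1.339, -0.174], TCP at [0.214, 0.614, 0.303] pointing down, gripper open.
Joint ranges: [-3.13, 3.13], [-1.02, 2.26], [0.13, 2.54], [-0.95, 4.09], [0.21, 2.88], [-2.74, 2.74]. Speed limits (rad/s): [2.57, 2.57, 3.14, 3.14, 3.14, 3.14].

## Interface

Orientations are given as a unit quaternion [x, y, z, w].
In Python, from workcell import env, hand, kinematics, cams, workorder gives the robot as it stands. The module is installed in compiled form; this text tells all that it offers. Calls block until the motion is done:
- env.movep(position, orientation): joint-space move of the TCP to a pose.
- env.move_l(position, feed=0.15, frame=None, max_force=None): straight line of the TCP; frame=None keeps the orientation; feed is the mean speed in m/s. With max_force (N) it stops when the force on the tool has changed by that much, and returns True; else False.
- env.goto_joints(angles): joint-space move.
- hand.grip(opening): finger opening in m; the grip force is fixed at half the most; returns when the fingers have stopped.
- env.pause(seconds).
- kinematics.ik(position, orientation): joint angles nearest the present ones, or None.
- env.sense(): the state.
- cams.camera(name): name is "side" or "top"; returns a dict with "color" (420x560x3 uint8, blue, green, red), "vertical_fov" (degrees; the focal length in pixels is half the picture's height over the tangent of half this angle, whatever the lens; pixels are square), "cx", "cy" (the principal point, pixels), "D" ([k1, k2, p1, p2, k3] as OpenCV has them; the pictures are not rectified), "R" (3x3) and "t" (3): a world point X has camera coordinates R X + t. Camera axes: x right, y down, z forward; pixel columns grow to the right and rows downward; lengths in m; the calibration is good to about 2 mm. A picture is of the moment at which its call begins. There is no depth.
A pose or a line that the arm cannot do raises env.MotionError and nothing moves.
- workorder.finish_job(): hands the job in, once; it reports no verdict.
The state is a dict: "time_s": time; "joint_positions": joint angles; "qvel": joint speeds; "joint_efforts": joint torques, N m; "ee_pos": TCP position; "ee_rot": TCP orientation; "ft_force": force on the tool from outside, world axes, zero at the start; "moment": the same for the moment, N m; "opening": finger opening in m.
Only numpy, scipy, OpenCV 4.12 (cv2) and the standard library are available. Lean on these libraries where they do the work, as an engineer would, in place of code of your own. Each camera call takes 0.05 s, during which the arm holds its last target.

## Task

Draw the bottom bar stub, the one at the lip, from the gravity chute, leaving the others in the chute, and lay it in the V-block inside the open engraver, centred endwise, without dropping it. Then take the cover by its handle and lower it gently, all the way down: its hinges hold it only while it stands steep, and it must not be let fall shut. Let go, and leave everything else on the bench where it is.

Things in the scene. Friction and masses are not known exactly. Their poses are not given: they have to be found in the camera images.
- stub0: The steel bar stub to load: a plain cylinder, 28 mm in diameter, 60 mm long, about 0.28 kg; origin at its centre, its axis along its own y (its x and z may point anywhere as it rolls). It is the bottom one of the four in the chute, at the lip, lying level along the chute's y. Both end faces can be gripped from above (60 mm across); its round side touches the next stub.
- stub0_mid (a point): The centre of the same stub (same point and axes as stub0).
- stub1_mid (a point): Centre of the second stub, same kind, touching the first up the slope. It and the others above roll down by one place (28 mm) when the first is drawn.
- stub2_mid (a point): Centre of the third stub, same kind.
- stub3_mid (a point): Centre of the fourth and uppermost stub, same kind.
- chute: Fixed dark sheet-steel chute on a grey stand, 130 mm high; origin under the middle of its foot. Its floor slopes down 20 degrees towards its own -x, to a lip 16 mm high; the bottom stub's centre is at x -65, z +83 mm. Side walls (67 mm apart, 22 mm high) guide the upper stubs only; floor, lip and stand at the bottom stub are 44 mm wide, so its ends stick out 8 mm each side, free down to 75 mm below.
- engraver: Fixed grey desktop laser engraver; origin under the middle of its work chamber; x to its back, y to the left seen from the front. Chamber 200 mm deep (x -100 to +100), 240 mm wide outside, walls 6 mm thick, top at z 95 mm, bed at z 20 mm, open above. Parked gantry and laser module fill it from x +38 mm back, up to z 91 mm. A housing 130 mm high stands behind, x +100 to +220 mm.
- nest (a point): Where the stub's centre must lie: over the middle of the V-block on the bed (engraver x -30, y 0, z 55.8 mm). Axes as the engraver's: the V runs along y, z is up. The dark steel V-block is 40 mm wide (x), 36 mm long (y), its top 30 mm above the bed, with a 90 degree V 14 mm deep; the stub overhangs it by 12 mm at each end.
- hinge (a point): Middle of the cover's hinge line, at the top of the chamber's back edge (engraver x +100, y 0, z 100 mm); the hinge axis is its y.
- handle (a point): Middle of the cover's handle: a round bar 12 mm thick, 110 mm long, parallel to the hinge (its y), 245 mm from the hinge line, held out from the cover's free edge by an arm at each end (y -55 and +55 mm), 39 mm clear of the edge. It can be pinched from above, fingers closing across it, and turns between the pads as the cover swings. Frame turns with the cover: x points to the hinge.
- cover (a joint): Cover's opening angle (rad): 0 closed, level, resting on its stop, the handle 45 mm in front of the chamber at z 101 mm; 1.5 fully up. A clear pane in a dark steel frame, 200 mm from hinge to free edge, 240 mm wide, 10 mm thick, 0.7 kg. Friction hinges hold it while steeper than about 1.1 rad; below that it falls shut if let go. Weight at the handle when low: about 2 N.
- screwdriver: Bystander: screwdriver 170 mm long, lying along its own x.
- hammer: Bystander: hammer 280 mm long, lying along its own x.
- pliers: Bystander: pliers with red grips, 160 x 62 mm, 20 mm high, beside the chute.
- tape: Bystander: tape measure 66 x 43 mm, 60 mm high, on the other side of the chute; origin under its middle.
- caliper: Bystander: caliper 200 mm long, lying flat.
- cup: Bystander: steel cup 80 mm across, 95 mm high.
- battery: Bystander: red and black tool battery 75 x 52 mm, 65 mm high.

How it is judged:
By the outcome, as a careful person would: the job done as asked, in the order asked, and still so for the second after the job is handed in, with the robot touching nothing.
It also fails if it takes over 72 s, if anything falls off the work surface, if the arm or the gripper's body presses on something with over 40 N, if the wrist force passes 120 N, or if a joint passes its speed limit or range.

## Working session

There is one attempt and no reset: what is moved stays moved. The work goes in short steps, each a Python script; the robot and the scene stay as the last script left them, time stands still between calls to the robot, and variables do not carry over. Pictures are saved under pics/ and viewed, and the job is handed in when it is done.

```bash
mkdir -p pics; ls; python3 - <<'E'
from workcell import env, hand, kinematics, cams, workorder
import cv2
s=env.sense(); print(s, env.finger_overhang)
for n in("side","top"):
    c=cams.camera(n); cv2.imwrite(f"pics/{n}0.png",c["color"]); print(n,{k:v for k,v in c.items() if k!="color"})
E
```

```text
pics
{'time_s': 0.0, 'joint_positions': array([ 1.06087700e+00,  2.45799793e-01,  1.55902161e+00,  1.68990706e-05,
        1.33868093e+00, -1.74095187e-01]), 'qvel': array([ 0.0002379 ,  0.00066896,  0.00073562,  0.00154654, -0.00112432,
        0.00052924]), 'joint_efforts': array([ 1.87945931e-03, -4.15845180e+01, -3.14595723e+01,  6.85878075e-02,
        3.32398200e-02, -1.39674471e-04]), 'ee_pos': array([0.21398595, 0.61332166, 0.30155023]), 'ee_rot': array([ 8.15337308e-01,  5.78985459e-01, -8.66037299e-04,  4.02205627e-04]), 'ft_force': array([ 0.03589806, -0.47470332,  0.05310971]), 'moment': array([ 0.01575805,  0.05579102, -0.02579545]), 'opening': 0.09376973272418127} 0.0972
side {'vertical_fov': 54.07713379305284, 'cx': 279.5913354862587, 'cy': 206.37348310250704, 'D': array([-0.12713171,  0.        ,  0.        ,  0.        ,  0.        ]), 'R': array([[ 0.89910392, -0.43752193,  0.01366386],
       [-0.23037231, -0.49949422, -0.83512521],
       [ 0.37221061,  0.74771658, -0.54989015]]), 't': array([-0.49121134,  0.20039755,  0.97668463])}
top {'vertical_fov': 49.670958018312575, 'cx': 282.43093745925376, 'cy': 204.2274842931364, 'D': array([-0.12725776,  0.        ,  0.        ,  0.        ,  0.        ]), 'R': array([[ 0.01381688, -0.999878  , -0.00728526],
       [-0.98813596, -0.01253934, -0.15306892],
       [ 0.1529589 ,  0.00931376, -0.98818866]]), 't': array([-0.00414438,  0.51539128,  1.58418835])}
```

View pics/side0.png

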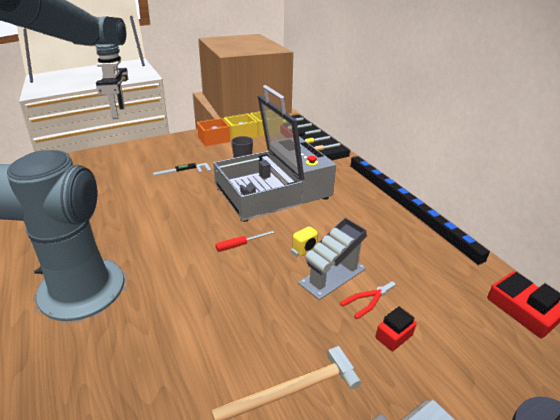

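View pics/top0.png

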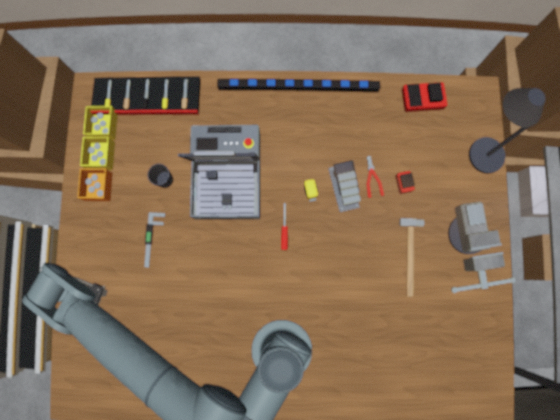

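The side view shows the engraver at about (270,185) with its cover up and the chute at (335,258). In the top view the engraver is at (225,175) and the chute at (345,185). I'll enlarge both.

```bash
python3 - <<'E'
import cv2
t=cv2.imread("pics/top0.png"); s=cv2.imread("pics/side0.png")
def crop(im,x0,y0,w,h,k,n): cv2.imwrite(n,cv2.resize(im[y0:y0+h,x0:x0+w],None,fx=k,fy=k,interpolation=cv2.INTER_CUBIC))
crop(t,170,115,110,110,5,"pics/t_eng.png")
crop(t,295,145,95,75,8,"pics/t_ch.png")
crop(s,205,80,140,140,4,"pics/s_eng.png")
crop(s,285,210,120,90,6,"pics/s_ch.png")
E
```

```text
(no output)
```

View pics/t_eng.png

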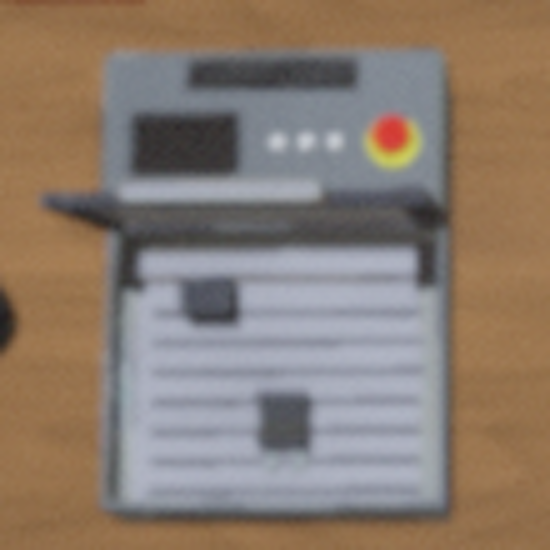

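View pics/t_ch.png

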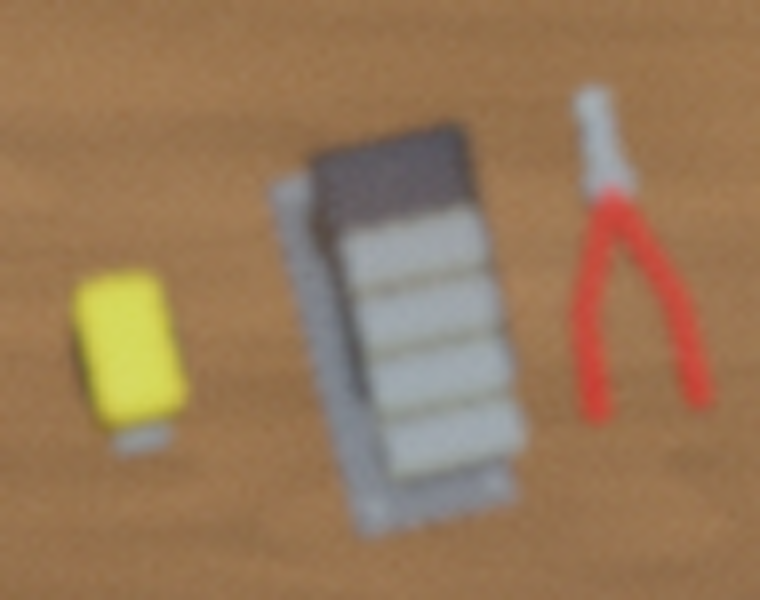

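View pics/s_eng.png

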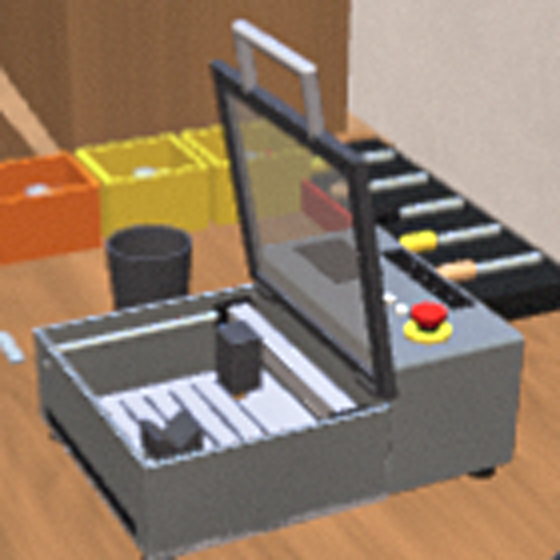

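View pics/s_ch.png

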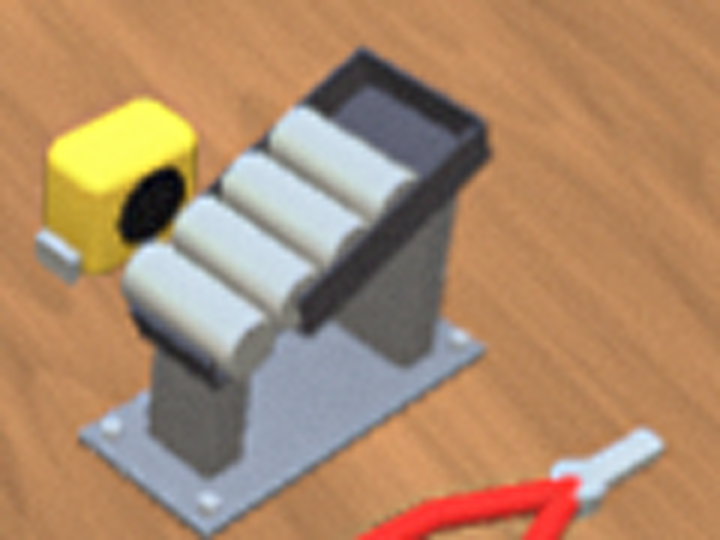

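```bash
cat > h.py <<'E'
import numpy as np, cv2
from scipy.optimize import least_squares
from workcell import env, hand, kinematics, cams, workorder
def calib(c):
    f=210/np.tan(np.radians(c["vertical_fov"])/2)
    return np.array([[f,0,c["cx"]],[0,f,c["cy"]],[0,0,1]]),c["D"],c["R"],c["t"]
def proj(cal,P):
    K,D,R,t=cal
    return cv2.projectPoints(np.asarray(P,float).reshape(-1,3),cv2.Rodrigues(R)[0],t,K,D)[0].reshape(-1,2)
def ray(cal,uv,z):
    K,D,R,t=cal
    n=cv2.undistortPoints(np.asarray(uv,float).reshape(-1,1,2),K,D).reshape(-1,2)
    d=np.c_[n,np.ones(len(n))]@R; C=-R.T@t
    return C+d*((z-C[2])/d[:,2])[:,None]
def place(p,P):
    c,s=np.cos(p[2]),np.sin(p[2]); P=np.asarray(P,float)
    return np.c_[p[0]+c*P[:,0]-s*P[:,1],p[1]+s*P[:,0]+c*P[:,1],P[:,2]]
def crop(im,x0,y0,w,h,k,n): cv2.imwrite(n,cv2.resize(im[y0:y0+h,x0:x0+w],None,fx=k,fy=k,interpolation=cv2.INTER_CUBIC))
E
python3 - <<'E'
from h import *
import pickle
cal={n:calib(cams.camera(n)) for n in("side","top")}
pickle.dump(cal,open("cal.pkl","wb"))
t=cv2.imread("pics/top0.png")
for n,c in cal.items(): print(n,"C",-c[2].T@c[3])
# stubs mask
sub=t[160:210,325:370]; g=cv2.cvtColor(sub,cv2.COLOR_BGR2HSV)
m=((g[...,2]>140)&(g[...,1]<45)).astype(np.uint8)
n,l,st,ce=cv2.connectedComponentsWithStats(m)
k=1+np.argmax(st[1:,4]); print(st)
pts=np.argwhere(l==k)[:,::-1].astype(np.float32)
r=cv2.minAreaRect(pts); print(r)
w=np.repeat(np.repeat(m,12,0),12,1)*255
cv2.imwrite("pics/m.png",np.hstack([w]))
s=cv2.imread("pics/side0.png")
crop(s,232,165,50,40,14,"pics/s_v.png"); crop(s,250,78,60,50,12,"pics/s_h.png")
crop(t,200,180,60,45,12,"pics/t_v.png")
E
```

```text
side C [ 0.12428371 -0.8451016   0.71113815]
top C [ 0.26701821 -0.01243596  1.64433716]
[[   0    0   45   50 1630]
 [  42    0    3    9   19]
 [   4    7    4    3    9]
 [  13   12   23   33  519]
 [  10   29    1    1    1]
 [  11   31    1    1    1]
 [  12   36   11   14   49]
 [  24   44   10    4   21]
 [  30   48    1    1    1]]
((24.12981414794922, 27.47503662109375), (30.819894790649414, 17.525039672851562), 79.11447143554688)
```

View pics/m.png

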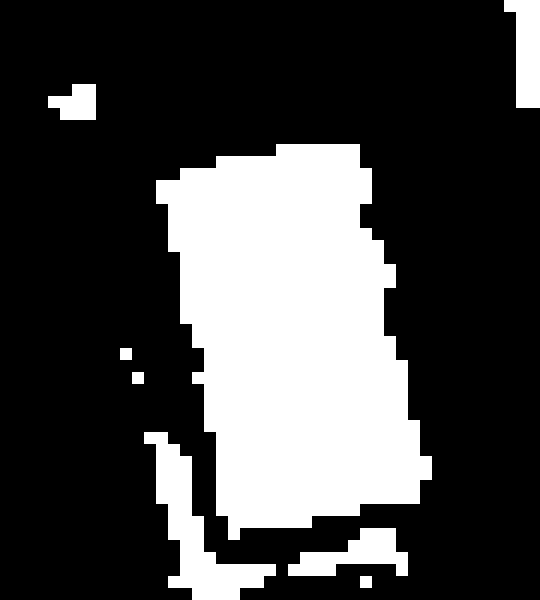

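View pics/s_v.png

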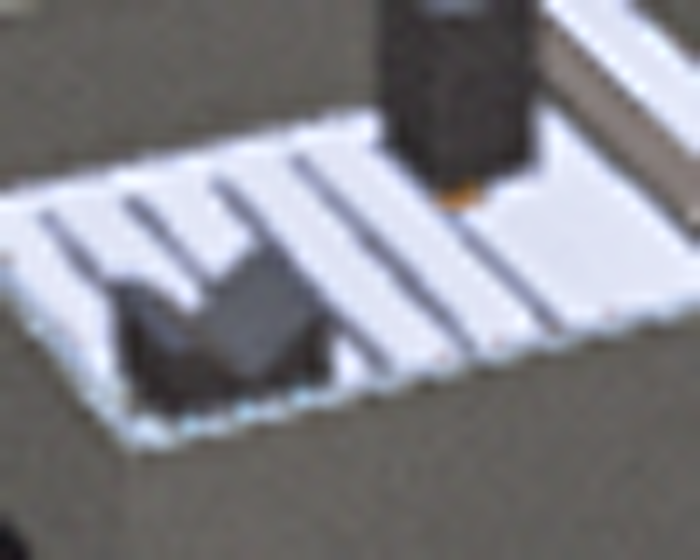

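View pics/s_h.png

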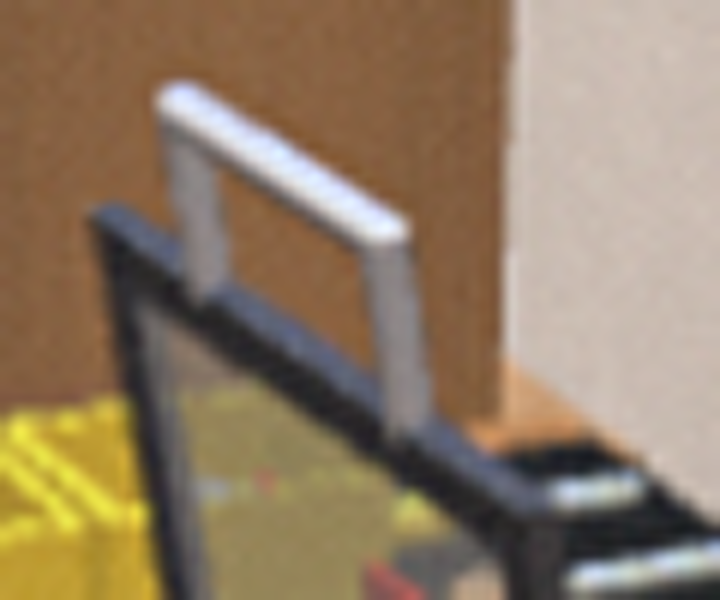

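View pics/t_v.png

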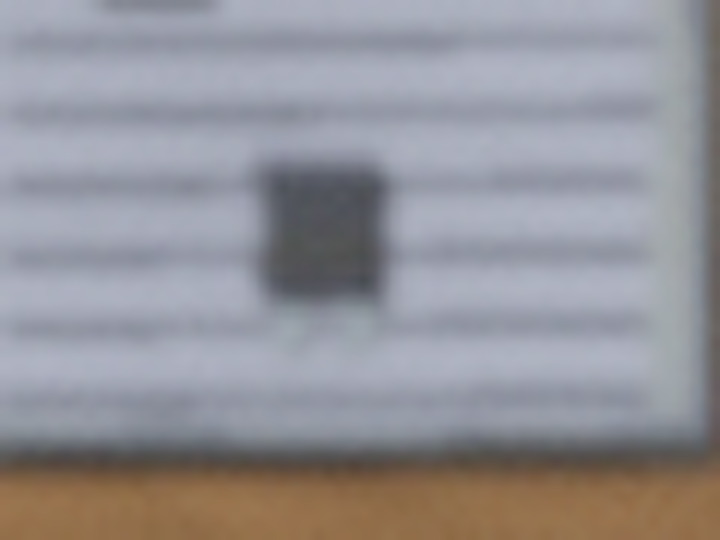

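The stub mask is a clean rectangle centred at (349.1,187.5). The V-block's top face is at about (226.5,198.9) in the top view. The handle bar runs from (265,86) to (282,97) in the side view. Now I'll fit the poses from these points.

```bash
cat > fit.py <<'E'
from h import *
import pickle
cal=pickle.load(open("cal.pkl","rb"))
S=lambda k,x0,y0,x,y:((x+.5)/k-.5+x0,(y+.5)/k-.5+y0)
E_=[("side",S(4,205,80,36,330),(-100,120,95)),("side",S(4,205,80,143,465),(-100,-120,95)),("side",S(4,205,80,523,343),(220,-120,130)),
("side",S(14,232,165,262,243),(-10,18,50)),("side",S(14,232,165,332,318),(-10,-18,50)),
("top",S(5,170,115,106,50),(220,120,130)),("top",S(5,170,115,446,50),(220,-120,130)),
("top",S(12,200,180,263,165),(-10,18,50)),("top",S(12,200,180,383,165),(-10,-18,50)),("top",S(12,200,180,263,298),(-50,18,50)),("top",S(12,200,180,383,298),(-50,-18,50))]
H=[("side",S(12,250,78,182,100),52),("side",S(12,250,78,388,228),-52),("top",S(5,170,115,120,190),55),("top",S(5,170,115,322,190),-55)]
def res(p):
    r=[]
    for c,uv,P in E_: r.append(proj(cal[c],place(p,[np.array(P)/1e3]))[0]-uv)
    for c,uv,y in H:
        a=p[3]; P=(.1-.245*np.cos(a),y/1e3,.1+.245*np.sin(a))
        r.append(proj(cal[c],place(p,[P]))[0]-uv)
    return np.array(r)
q=least_squares(lambda p:res(p).ravel(),[.55,.2,0,1.4],loss="soft_l1")
print("engraver",q.x,"deg",np.degrees(q.x[2:])); print(np.round(res(q.x),2))
print("nest",place(q.x,[(-.03,0,.0558)]))
# chute
r=((349.13,187.475),(30.82,17.525),79.114); b=cv2.boxPoints(r); print(b)
c=ray(cal["top"],[r[0]],.0974)[0]
d=np.radians(79.114); v=np.array([np.cos(d),np.sin(d)])*12
a=ray(cal["top"],[np.array(r[0])-v],.0974+.0138)[0]; bb=ray(cal["top"],[np.array(r[0])+v],.0974-.0138)[0]
yaw=np.arctan2(*(a-bb)[[1,0]]); print("chute yaw",np.degrees(yaw),"mean",c)
s0=c+np.array([np.cos(yaw)*-.0395,np.sin(yaw)*-.0395,.083-.0974]); print("stub0",s0)
ax=np.array([-np.sin(yaw),np.cos(yaw),0])
x=np.array([np.cos(yaw),np.sin(yaw),0])
ims={n:cv2.imread(f"pics/{n}0.png") for n in cal}
out=[]
for n,(x0,y0,w,h,k) in {"side":(300,225,70,60,10),"top":(325,160,50,50,12)}.items():
    im=cv2.resize(ims[n][y0:y0+h,x0:x0+w],None,fx=k,fy=k,interpolation=cv2.INTER_CUBIC)
    for i in range(4):
        ctr=s0+x*.0263*i+np.array([0,0,.00958*i])
        for e in(-.03,.03):
            th=np.linspace(0,2*np.pi,60); P=ctr+ax*e+.014*(np.cos(th)[:,None]*x+np.sin(th)[:,None]*np.array([0,0,1]))
            u=(proj(cal[n],P)-[x0,y0]+.5)*k-.5
            cv2.polylines(im,[np.round(u).astype(int)],True,(0,0,255) if e<0 else (0,200,0),1)
    cv2.imwrite(f"pics/chk_{n}.png",im)
E
python3 fit.py
```

```text
engraver [0.56040915 0.20413622 0.01363276 1.41004792] deg [ 0.78109966 80.78979481]
[[-1.01 -0.43]
 [-0.06  1.01]
 [ 1.26 -1.85]
 [ 0.38 -0.12]
 [-0.08 -0.31]
 [ 0.06  0.39]
 [ 0.29 -0.16]
 [-0.15  0.13]
 [-0.14  0.11]
 [-0.39  0.09]
 [-0.34  0.08]
 [ 1.09  0.84]
 [-0.24  0.32]
 [ 2.27  0.2 ]
 [-1.41 -0.03]]
nest [[0.53041194 0.20372725 0.0558    ]]
[[337.6149  173.99716]
 [354.82455 170.68747]
 [360.6451  200.95285]
 [343.43546 204.26254]]
chute yaw 13.610574924946707 mean [ 0.56833304 -0.2288994   0.0974    ]
stub0 [ 0.5299423 -0.2381946  0.083    ]
```

View pics/chk_side.png

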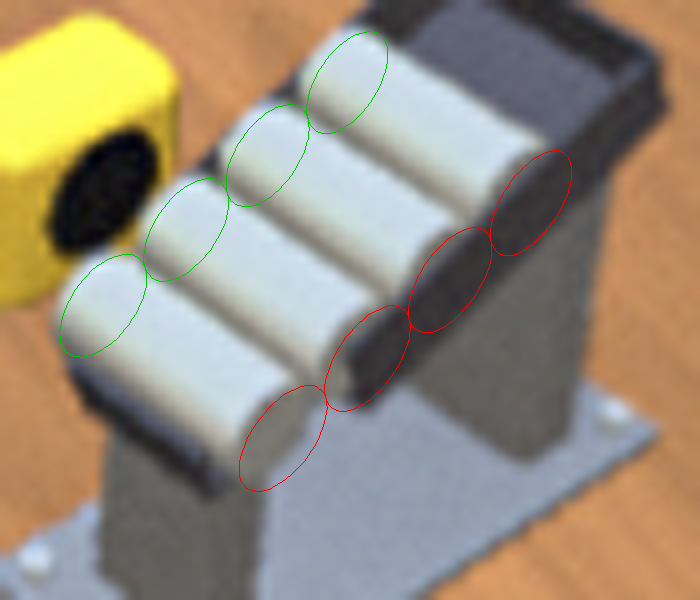

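View pics/chk_top.png

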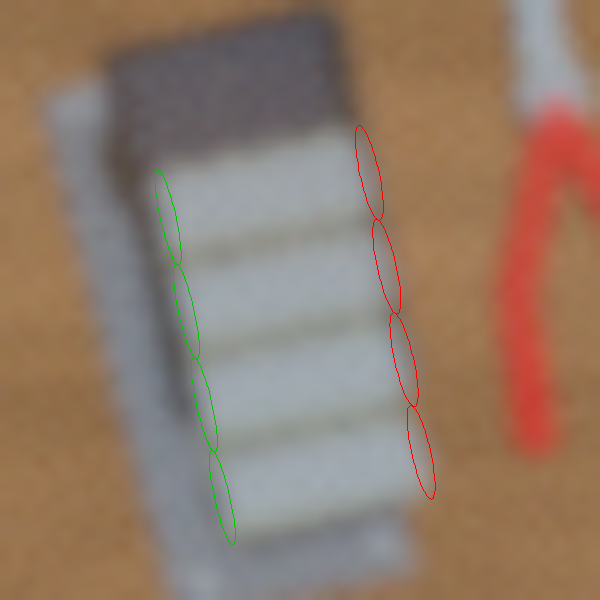

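The overlay fits the stubs to about 1 px. I'll check yaw using the dark gap lines between stubs, which are level lines, and the plate edges.

```bash
python3 - <<'E'
from h import *
import pickle
cal=pickle.load(open("cal.pkl","rb"))["top"]
g=cv2.GaussianBlur(cv2.cvtColor(cv2.imread("pics/top0.png"),cv2.COLOR_BGR2GRAY).astype(float),(3,3),0)
# gap lines: start pts (col,row) from crop k12 at 325,160
for (xa,ya),(xb,yb),z in [((200,255),(350,228),.112),((215,352),(370,325),.1022),((235,440),(390,412),.0926)]:
    P=[]
    for f in np.linspace(0,1,13):
        c=int(round((xa+f*(xb-xa)+.5)/12-.5+325)); r0=(ya+f*(yb-ya)+.5)/12-.5+160
        # consistent row for integer c
        ff=((c-325+.5)*12-.5-xa)/(xb-xa); r0=(ya+ff*(yb-ya)+.5)/12-.5+160
        i=int(round(r0)); rr=np.arange(i-2,i+3); k=rr[np.argmin(g[rr,c])]
        a,b,d=g[k-1,c],g[k,c],g[k+1,c]; P.append((c,k+.5*(a-d)/(a-2*b+d+1e-9)))
    P=np.unique(np.array(P),axis=0); m=np.polyfit(P[:,0],P[:,1],1)
    W=ray(cal,[(P[0,0],np.polyval(m,P[0,0])),(P[-1,0],np.polyval(m,P[-1,0]))],z)
    d=W[0]-W[1]; print("yaw",np.degrees(np.arctan2(-d[0],d[1])), "rms",np.std(P[:,1]-np.polyval(m,P[:,0])),W.mean(0))
S=lambda x,y:((x+.5)/8-.5+295,(y+.5)/8-.5+145)
W=ray(cal,[S(272,190),S(362,535),S(518,497)],.005); print(W)
d=W[0]-W[1]; print(np.degrees(np.arctan2(d[1],d[0]))); d=W[1]-W[2]; print(np.degrees(np.arctan2(-d[0],d[1])))
E
```

```text
yaw 13.589111680195323 rms 0.05451769468736768 [ 0.59301014 -0.22151902  0.112     ]
yaw 14.272291961811602 rms 0.06661171246282982 [ 0.56718892 -0.22606225  0.1022    ]
yaw 14.099870370768592 rms 0.08317177504286995 [ 0.54160616 -0.23411516  0.0926    ]
[[ 0.6576346  -0.16610729  0.005     ]
 [ 0.49678787 -0.20685859  0.005     ]
 [ 0.515224   -0.27863179  0.005     ]]
14.217011937331046
14.405915469043956
```

Yaw is about 14.0°, and the stub centre is about (0.529, -0.2375). The engraver's nest is about (0.530, 0.204) with yaw 0.8°. I'll retract first so the arm clears the raised cover, then go to the stub.

```bash
cat >> h.py <<'E'
def down(ang):
    # tool z down, tool x at world angle ang (deg)
    a=np.radians(ang)/2
    return np.array([np.cos(a),np.sin(a),0,0.])
def st(msg=""):
    s=env.sense(); print(msg,"t%.2f"%s["time_s"],"p",np.round(s["ee_pos"],4),"F",np.round(s["ft_force"],2),"M",np.round(s["moment"],2),"op %.4f"%s["opening"],"j",np.round(s["joint_positions"],2)); return s
def snap(name,*crops):
    out={}
    for n in("side","top"):
        c=cams.camera(n)["color"]; cv2.imwrite(f"pics/{name}_{n}.png",c); out[n]=c
    return out
E
python3 - <<'E'
from h import *
env.movep([.20,.37,.42],down(70)); st()
env.movep([.40,-.18,.42],down(-76)); st()
env.movep([.529,-.2375,.083+.078+.07],down(-76)); st()
im=snap("a"); crop(im["side"],270,190,130,110,5,"pics/a_s.png"); crop(im["top"],300,140,100,80,6,"pics/a_t.png")
E
```

```text
t1.25 p [0.2001 0.3703 0.4197] F [-0.68  0.13 -0.7 ] M [ 0.01 -0.02  0.04] op 0.0939 j [ 0.8  -0.4   1.96  0.    1.59 -0.42]
 t3.35 p [ 0.4003 -0.1794  0.42  ] F [-0.37  0.5   1.14] M [0.01 0.13 0.03] op 0.0942 j [-0.68 -0.35  1.92  0.    1.57  0.64]
 t4.28 p [ 0.5295 -0.2375  0.2324] F [-0.33  1.03  0.18] M [-0.02  0.13  0.02] op 0.0938 j [-0.62  0.16  1.8  -0.    1.19  0.71]
```

View pics/a_s.png

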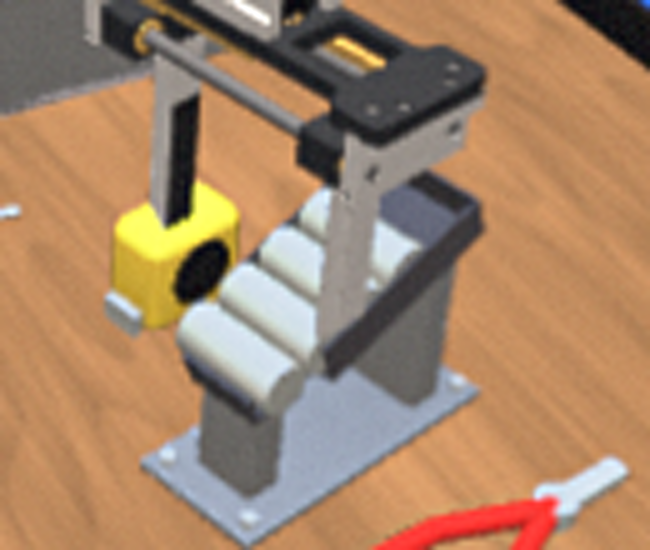

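View pics/a_t.png

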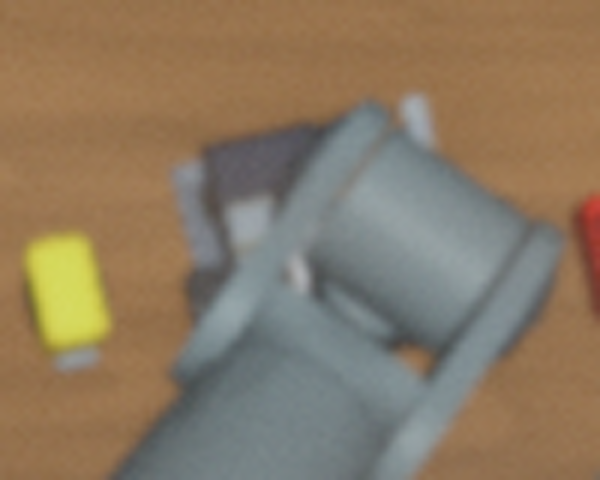

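The jaws straddle the chute, with the near finger at (350,250) in the side crop and aligned with stub0's end. Descending now.

```bash
python3 - <<'E'
from h import *
r=env.move_l([.529,-.2375,.083+.078],feed=.1,max_force=8); print(r); st()
im=snap("b"); crop(im["side"],290,210,100,80,7,"pics/b_s.png")
E
```

```text
False
 t5.23 p [ 0.5294 -0.2378  0.1616] F [-0.54 -0.36 -0.28] M [-0.01  0.15  0.  ] op 0.0940 j [-0.62  0.25  1.83  0.    1.06  0.71]
```

View pics/b_s.png

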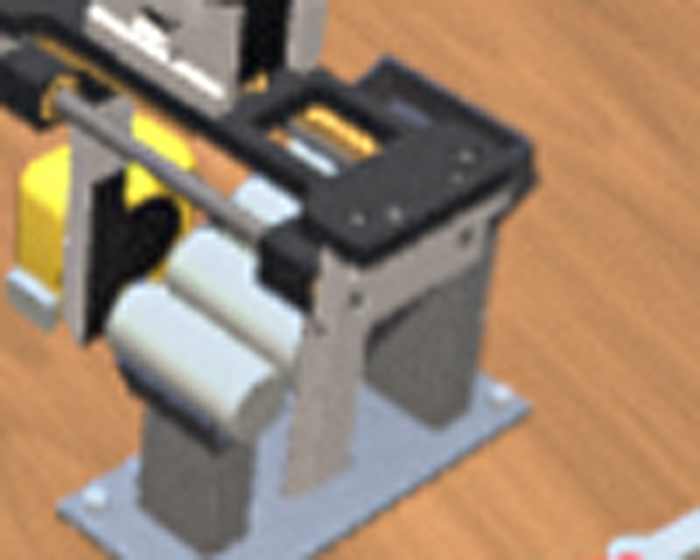

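```bash
python3 - <<'E'
from h import *
import pickle
cal=pickle.load(open("cal.pkl","rb"))["side"]
im=cv2.imread("pics/b_side.png"); k=7;x0,y0=290,210
o=cv2.resize(im[y0:y0+80,x0:x0+100],None,fx=k,fy=k,interpolation=cv2.INTER_CUBIC)
a=np.radians(-76); ax=np.array([np.cos(a),np.sin(a),0]); xx=np.array([-ax[1],ax[0],0])
c=np.array([.5294,-.2378,.0836])
def dr(P,col):
    u=(proj(cal,P)-[x0,y0]+.5)*k-.5; cv2.polylines(o,[np.round(u).astype(int)],True,col,1)
for d in(.047,.0595):
  for z in (.0644,):
    dr([c+ax*d+xx*sx*.008+[0,0,dz] for sx,dz in((-1,-.0192),(1,-.0192),(1,.06),(-1,.06))],(0,0,255))
th=np.linspace(0,6.28,40)
dr([c+ax*.03+.014*(np.cos(t)*xx+np.sin(t)*np.array([0,0,1])) for t in th],(0,255,0))
cv2.imwrite("pics/b_o.png",o)
E
```

```text
(no output)
```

View pics/b_o.png

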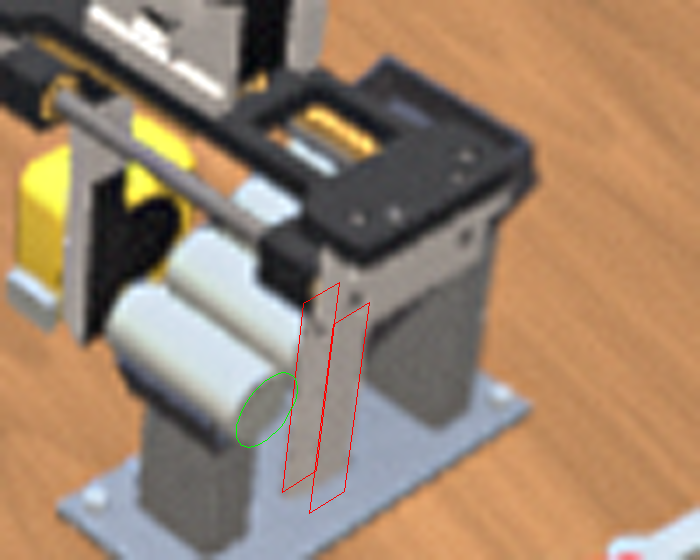

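The finger is where the model puts it. The stub sits about 2 mm further towards the lip, so I'll shift 1.5 mm and grip.

```bash
python3 - <<'E'
from h import *
p=np.array([.529-.0015*.97,-.2375-.0015*.24,.160])
env.move_l(p,feed=.05)
hand.grip(.04); s=st("grip")
r=env.move_l(p+[0,0,.03],feed=.05,max_force=30); print(r); st("up")
env.move_l(p+[0,0,.15],feed=.15); st("up2")
im=snap("c"); crop(im["side"],270,120,150,180,3.3,"pics/c_s.png") if 0 else crop(im["side"],270,120,150,150,4,"pics/c_s.png")
E
```

```text
grip t6.21 p [ 0.5272 -0.2362  0.1597] F [-1.59  6.63  3.54] M [1.21 0.4  0.02] op 0.0598 j [-0.62  0.25  1.83  0.    1.06  0.71]
False
up t6.96 p [ 0.5263 -0.2379  0.1898] F [-3.86  0.04 -2.98] M [-0.02  1.14  0.14] op 0.0601 j [-0.62  0.21  1.82 -0.    1.11  0.71]
up2 t7.91 p [ 0.5272 -0.2376  0.3088] F [-0.43 -0.3  -3.  ] M [-0.01  0.12  0.02] op 0.0598 j [-0.62  0.07  1.74  0.    1.33  0.71]
```

View pics/c_s.png

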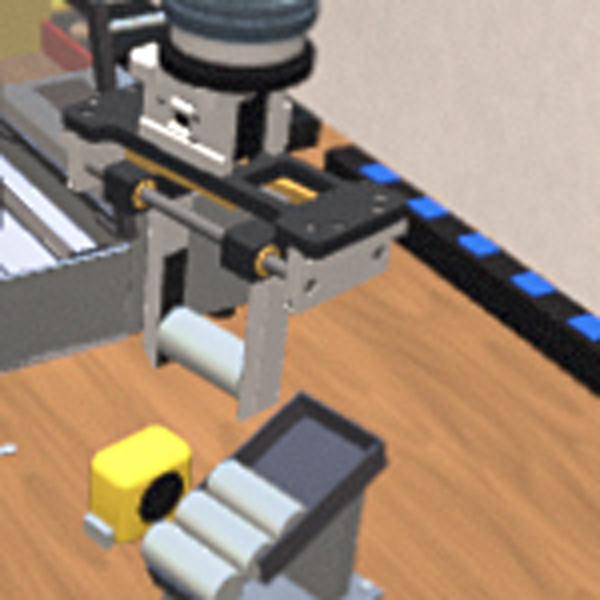

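The stub is held at (210,345) in the crop, with three stubs left in the chute. Moving above the nest.

```bash
python3 - <<'E'
from h import *
env.movep([.46,-.02,.33],down(-82)); 
env.movep([.47,.204,.33],down(-89.2)); st()
env.move_l([.5304,.2037,.33],feed=.15)
env.move_l([.5304,.2037,.1338+.04],feed=.12); st()
im=snap("d"); crop(im["side"],205,100,130,120,5,"pics/d_s.png"); crop(im["top"],170,130,110,100,6,"pics/d_t.png")
E
```

```text
t9.82 p [0.4706 0.2029 0.3297] F [ 1.19  0.18 -3.34] M [-0.    0.17 -0.  ] op 0.0598 j [ 0.19 -0.11  1.88 -0.    1.37  1.74]
 t11.82 p [0.531  0.2038 0.1748] F [ 0.28 -1.15 -3.11] M [0.07 0.17 0.06] op 0.0596 j [0.17 0.21 1.85 0.   1.08 1.72]
```

View pics/d_s.png

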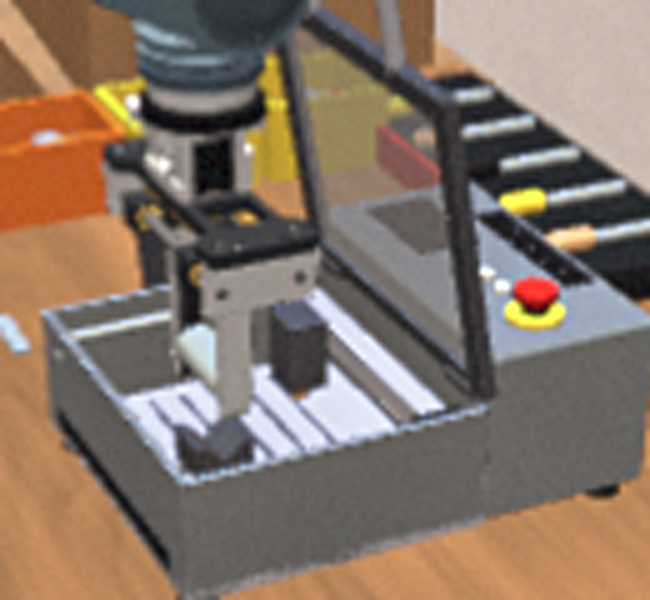

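View pics/d_t.png

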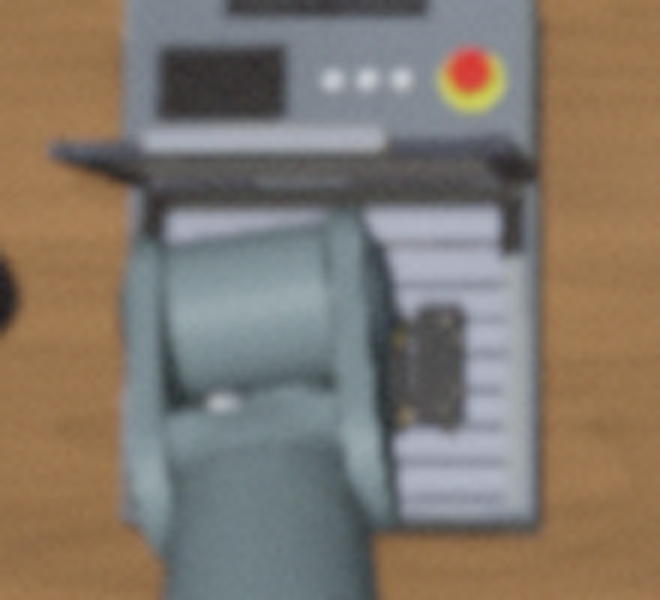

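The stub is above the V-block and clear of the cover. Lowering under force guard.

```bash
python3 - <<'E'
from h import *
env.move_l([.5304,.2037,.1338+.012],feed=.08); st()
r=env.move_l([.5304,.2037,.1338-.003],feed=.02,max_force=5); print(r); st()
im=snap("e"); crop(im["side"],220,150,90,70,8,"pics/e_s.png")
E
```

```text
t12.43 p [0.53   0.2036 0.1449] F [ 0.12 -0.05 -2.41] M [0.07 0.15 0.05] op 0.0599 j [ 0.17  0.25  1.86 -0.    1.03  1.72]
True
 t13.06 p [0.53   0.2037 0.1325] F [ 0.19 -0.69  4.61] M [ 0.04  0.28 -0.  ] op 0.0595 j [0.17 0.27 1.87 0.   1.   1.72]
```

View pics/e_s.png

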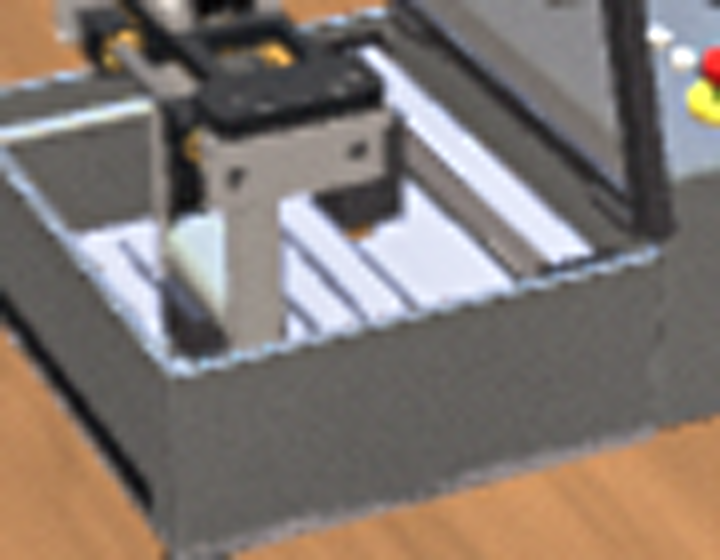

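Contact came at the expected seated height (0.1325), so I'll release and back out.

```bash
python3 - <<'E'
from h import *
hand.grip(.066); hand.grip(.09); st()
env.move_l([.530,.2037,.26],feed=.12)
env.move_l([.44,.2037,.40],feed=.25); st()
im=snap("f"); crop(im["side"],220,160,70,55,10,"pics/f_s.png"); crop(im["top"],190,170,80,60,9,"pics/f_t.png")
E
```

```text
t14.07 p [0.529  0.2035 0.1313] F [-0.69 -0.    0.41] M [-0.    0.15  0.06] op 0.0901 j [0.17 0.27 1.87 0.   1.   1.72]
 t16.12 p [0.4399 0.2036 0.3983] F [ 0.24  0.   -0.17] M [ 0.01  0.13 -0.02] op 0.0901 j [ 0.2  -0.22  1.85  0.    1.51  1.76]
```

View pics/f_s.png

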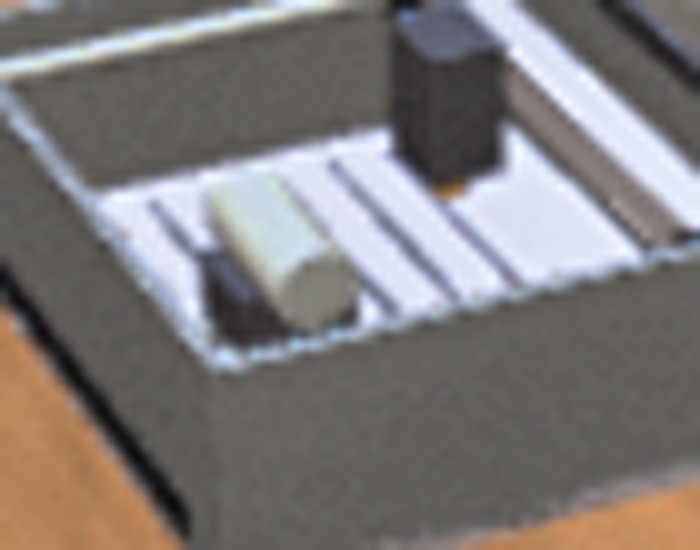

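View pics/f_t.png

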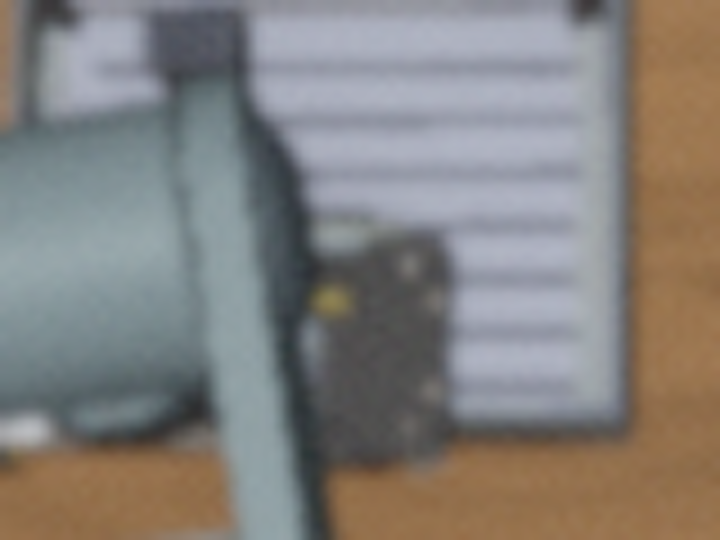

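The stub lies in the V. The arm hides it from the top camera, so I'll step aside to check the endwise centring.

```bash
python3 - <<'E'
from h import *
env.movep([.40,-.08,.42],down(-30)); st()
im=snap("g"); crop(im["top"],195,175,60,50,12,"pics/g_t.png"); crop(im["top"],170,115,110,110,5,"pics/g_te.png")
E
```

```text
t17.73 p [ 0.4001 -0.0798  0.4197] F [ 0.4  -0.95  0.06] M [-0.12  0.15  0.04] op 0.0901 j [-0.48 -0.44  1.98  0.    1.6   0.05]
```

View pics/g_t.png

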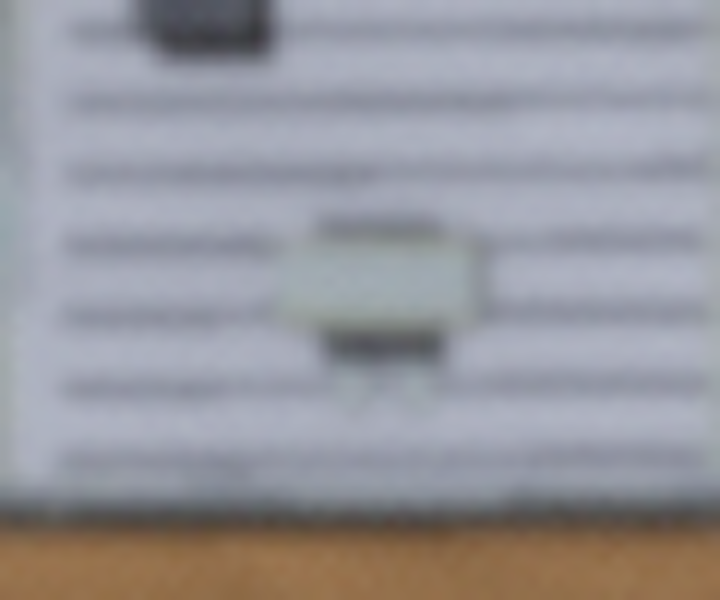

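The stub is centred: its lit length spans 277–470 px in the crop (centre 373.5), and I expected about 374 given the V-block's centre at 383 and the parallax. Now the handle.

```bash
python3 - <<'E'
from h import *
q=down(.8)
for p in([.42,.05,.50],[.6212,.205,.50],[.6212,.205,.42],[.41,.2025,.18]): print(kinematics.ik(p,q))
env.movep([.42,.05,.50],q); hand.grip(.06)
env.movep([.6212,.205,.50],q); st()
im=snap("h"); crop(im["side"],235,55,100,90,7,"pics/h_s.png")
E
```

```text
[-1.50974674e-01 -4.02570249e-01  1.81716065e+00 -4.44089210e-16
  1.72700225e+00 -1.64937308e-01]
[ 1.45760483e-01  1.71792964e-01  1.29062306e+00 -4.44089210e-16
  1.67917663e+00  1.31797849e-01]
[ 1.45760483e-01  1.86460025e-01  1.41426006e+00 -4.44089210e-16
  1.54087257e+00  1.31797849e-01]
[ 2.09960969e-01 -5.95557223e-02  2.12805949e+00 -4.44089210e-16
  1.07308889e+00  1.95998335e-01]
 t20.14 p [0.6209 0.2046 0.5005] F [-0.04  0.04 -0.18] M [-0.05  0.08  0.03] op 0.0599 j [ 0.15  0.17  1.29 -0.    1.68  0.13]
```

View pics/h_s.png

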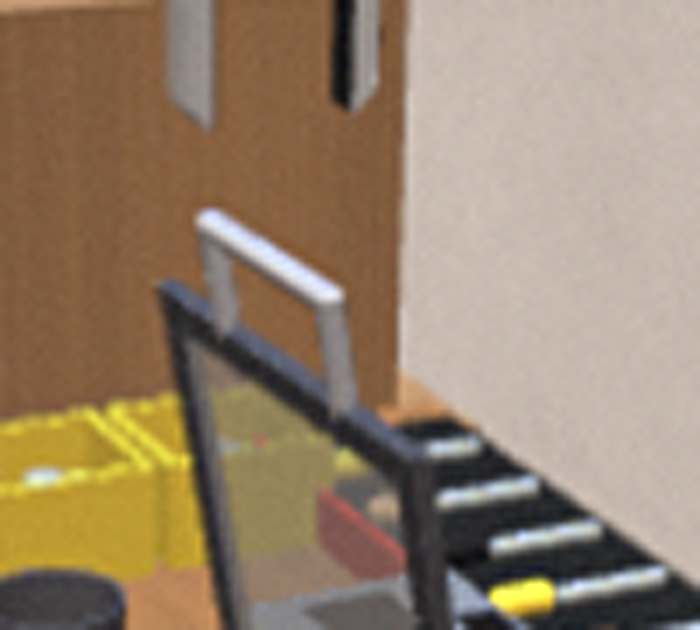

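The jaws straddle the bar: fingers at x 190 and 355, bar middle at 272. I'll descend, grip and lower along the arc, watching the force.

```bash
python3 - <<'E'
from h import *
r=env.move_l([.6212,.205,.42],feed=.1,max_force=6); print(r); st()
im=snap("i"); crop(im["side"],235,65,100,80,7,"pics/i_s.png")
E
```

```text
False
 t21.19 p [0.6214 0.2051 0.421 ] F [ 0.95 -0.31 -0.05] M [-0.06  0.04 -0.03] op 0.0600 j [0.15 0.19 1.41 0.   1.54 0.13]
```

View pics/i_s.png

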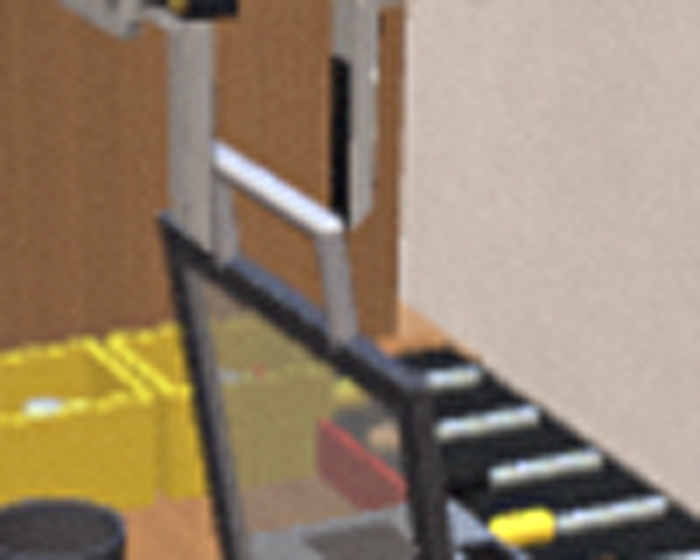

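```bash
cat > low.py <<'E'
from h import *
E0=np.array([.5604,.2041]); yaw=.0136; r=.245
hx=E0[0]+.1*np.cos(yaw); hy=E0[1]+.1*np.sin(yaw); hz=.100
def hpos(a,rr=0.): 
    return np.array([hx-(r+rr)*np.cos(a)*np.cos(yaw), hy-(r+rr)*np.cos(a)*np.sin(yaw), hz+(r+rr)*np.sin(a)])
def run(a0,a1,n,feed,rr,off,stop=15,maxf=None):
    for a in np.linspace(a0,a1,n+1)[1:]:
        hit=env.move_l(hpos(a,rr)+off+[0,0,.078],feed=feed,max_force=maxf)
        s=env.sense(); F=s["ft_force"]; e=np.array([-np.cos(a),0,np.sin(a)]); fr=F@e; tg=F@np.array([np.sin(a),0,np.cos(a)])
        print("a%.2f t%.2f p %s F %s fr%.1f tan%.1f rr%.4f op%.4f hit%s"%(a,s["time_s"],np.round(s["ee_pos"],4),np.round(F,1),fr,tg,rr,s["opening"],hit))
        if np.linalg.norm(F)>stop or hit: print("STOP"); return a,rr
        rr+=np.clip(1e-4*fr,-.001,.001)
    return a,rr
E
python3 - <<'E'
from low import *
hand.grip(0.0); s=st("grip")
print(hpos(1.41))
print(run(1.41,1.2,3,.06,0,np.zeros(3)))
E
```

```text
grip t22.11 p [0.6211 0.205  0.42  ] F [-0.88 -0.53  0.41] M [-0.11  0.36  0.02] op 0.0107 j [ 0.15  0.19  1.41 -0.    1.54  0.13]
[0.62116882 0.20492651 0.34183952]
a1.34 t22.54 p [0.6038 0.2047 0.4165] F [-2.2 -0.2  1.3] fr1.7 tan-1.8 rr0.0000 op0.0113 hitFalse
a1.27 t22.98 p [0.5872 0.2044 0.4122] F [-1.9 -1.   1.4] fr1.9 tan-1.4 rr0.0002 op0.0111 hitFalse
a1.20 t23.41 p [0.5708 0.2042 0.4063] F [-2.8 -1.6  1.7] fr2.6 tan-1.9 rr0.0004 op0.0108 hitFalse
(np.float64(1.2), np.float64(0.0006287807918706322))
```

```bash
python3 - <<'E'
from h import *
im=snap("j"); crop(im["side"],215,65,120,110,6,"pics/j_s.png")
E
```

```text
(no output)
```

View pics/j_s.png

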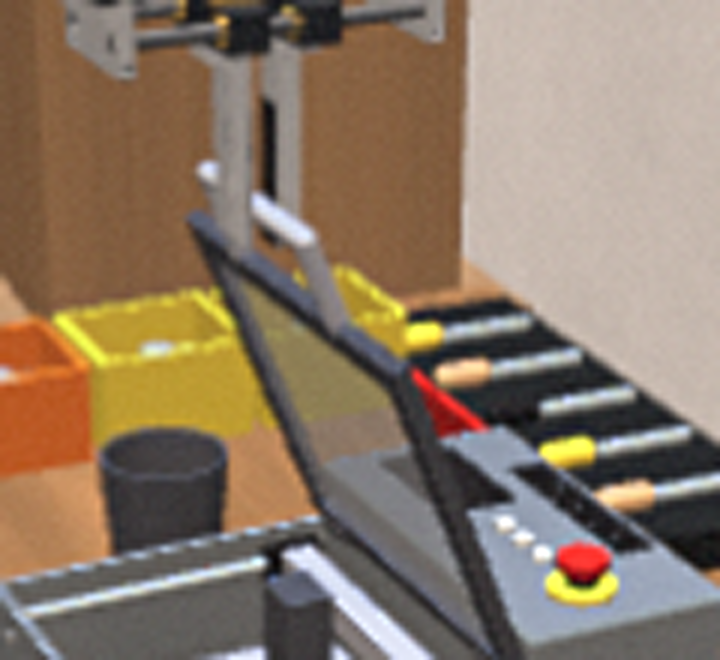

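The bar is pinched at (245,195) in the crop and the cover is following. I'll keep lowering.

```bash
python3 - <<'E'
from low import *
print(run(1.2,0.15,14,.05,.0006,np.zeros(3),stop=20))
E
```

```text
a1.12 t24.02 p [0.5537 0.2041 0.3988] F [-2.6 -0.8  0.9] fr1.9 tan-1.9 rr0.0006 op0.0111 hitFalse
a1.05 t24.54 p [0.5373 0.2038 0.3903] F [-2.2 -0.4 -1.6] fr-0.3 tan-2.7 rr0.0008 op0.0111 hitFalse
a0.97 t25.06 p [0.5217 0.2035 0.3807] F [-2.1 -1.3 -3.1] fr-1.4 tan-3.5 rr0.0008 op0.0114 hitFalse
a0.90 t25.57 p [0.5069 0.2033 0.3698] F [-3.8 -2.9 -1.2] fr1.4 tan-3.7 rr0.0006 op0.0111 hitFalse
a0.82 t26.09 p [0.4929 0.2033 0.3574] F [-1.2 -1.8 -3.5] fr-1.8 tan-3.3 rr0.0008 op0.0108 hitFalse
a0.75 t26.61 p [0.48   0.2032 0.3444] F [-0.1  1.3 -4.9] fr-3.3 tan-3.7 rr0.0006 op0.0110 hitFalse
a0.67 t27.12 p [0.4682 0.203  0.3303] F [-0.4  2.9 -2.9] fr-1.5 tan-2.5 rr0.0003 op0.0112 hitFalse
a0.60 t27.64 p [0.4576 0.2028 0.3154] F [ 0.7  4.5 -6.1] fr-4.0 tan-4.6 rr0.0001 op0.0110 hitFalse
a0.53 t28.16 p [0.4483 0.2026 0.2997] F [ 2.3  4.3 -5.1] fr-4.5 tan-3.2 rr-0.0003 op0.0110 hitFalse
a0.45 t28.68 p [0.4401 0.2024 0.2834] F [ 1.6  5.  -5.4] fr-3.8 tan-4.2 rr-0.0008 op0.0108 hitFalse
a0.38 t29.19 p [0.4331 0.2023 0.2665] F [-0.3  4.  -5. ] fr-1.6 tan-4.8 rr-0.0011 op0.0110 hitFalse
a0.30 t29.71 p [0.4275 0.2022 0.2496] F [-0.1  2.8 -4.3] fr-1.2 tan-4.1 rr-0.0013 op0.0108 hitFalse
a0.22 t30.23 p [0.423  0.2021 0.2321] F [ 0.7  2.4 -4.5] fr-1.7 tan-4.2 rr-0.0014 op0.0112 hitFalse
a0.15 t30.74 p [0.4198 0.2021 0.2141] F [ 0.8  2.9 -5.2] fr-1.6 tan-5.0 rr-0.0016 op0.0112 hitFalse
(np.float64(0.15), np.float64(-0.0017290311792096647))
```

```bash
python3 - <<'E'
from low import *
a,rr=run(.15,.03,4,.025,-.0017,np.zeros(3),stop=20)
a,rr=run(.03,-.03,5,.012,rr,np.zeros(3),stop=25,maxf=6)
st(); im=snap("k"); crop(im["side"],195,110,150,120,5,"pics/k_s.png")
E
```

```text
a0.12 t31.18 p [0.4189 0.2021 0.2068] F [ 0.8  1.6 -4.8] fr-1.4 tan-4.6 rr-0.0017 op0.0112 hitFalse
a0.09 t31.62 p [0.4182 0.2022 0.1995] F [ 0.3  1.6 -4.3] fr-0.7 tan-4.3 rr-0.0018 op0.0112 hitFalse
a0.06 t32.07 p [0.4177 0.2022 0.1922] F [-1.2  2.1 -4.4] fr0.9 tan-4.4 rr-0.0019 op0.0107 hitFalse
a0.03 t32.51 p [0.4174 0.2022 0.185 ] F [-0.3  1.6 -4.9] fr0.1 tan-4.9 rr-0.0018 op0.0110 hitFalse
a0.02 t32.90 p [0.4173 0.2022 0.1823] F [-1.1  1.6 -2.1] fr1.1 tan-2.1 rr-0.0018 op0.0111 hitFalse
a0.01 t33.17 p [0.4173 0.2022 0.1802] F [ 0.5 -0.6  2.8] fr-0.4 tan2.8 rr-0.0017 op0.0110 hitTrue
STOP
 t33.17 p [0.4173 0.2022 0.1802] F [ 0.46 -0.58  2.78] M [-0.09 -0.08  0.01] op 0.0110 j [ 0.21 -0.04  2.11  0.    1.07  0.19]
```

View pics/k_s.png

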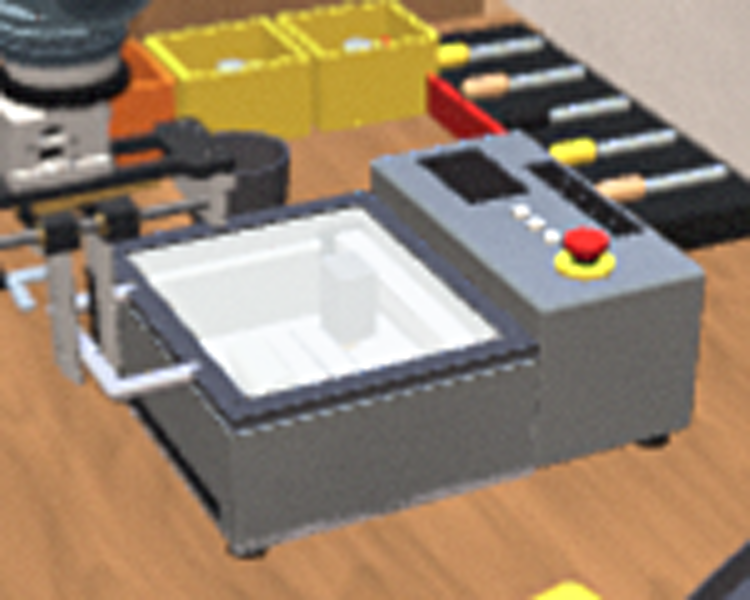

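The cover is flat on the rim, and the force changed from carrying (−5 N) to resting (+3 N). A small guarded press will confirm the stop, then I'll release.

```bash
python3 - <<'E'
from h import *
p=env.sense()["ee_pos"]
r=env.move_l([p[0],p[1],p[2]-.003],feed=.01,max_force=6); print(r); s=st()
hand.grip(.02); hand.grip(.05); s=st("open"); p=s["ee_pos"]
# wide enough: back finger must stay inside 39 mm gap
env.move_l([p[0],p[1],.24],feed=.08); st()
env.move_l([.40,.20,.34],feed=.2)
env.movep([.38,-.05,.42],down(-30)); st()
im=snap("l"); crop(im["side"],195,110,200,160,4,"pics/l_s.png")
E
```

```text
True
 t33.48 p [0.4175 0.2023 0.1801] F [-2.02  0.01  3.58] M [-0.11  0.17  0.03] op 0.0112 j [ 0.21 -0.04  2.11  0.    1.07  0.19]
open t34.51 p [0.4174 0.2023 0.1799] F [0.13 0.22 1.44] M [-0.01  0.09  0.01] op 0.0501 j [ 0.21 -0.04  2.11  0.    1.07  0.19]
 t35.41 p [0.4171 0.2022 0.2395] F [ 0.57 -0.69  0.5 ] M [-0.07  0.01  0.  ] op 0.0500 j [ 0.21 -0.13  2.08  0.    1.2   0.19]
 t37.09 p [ 0.38   -0.0495  0.4189] F [-0.59  0.19 -0.09] M [-0.07  0.16 -0.07] op 0.0500 j [-0.43 -0.51  2.03  0.    1.62  0.09]
```

View pics/l_s.png

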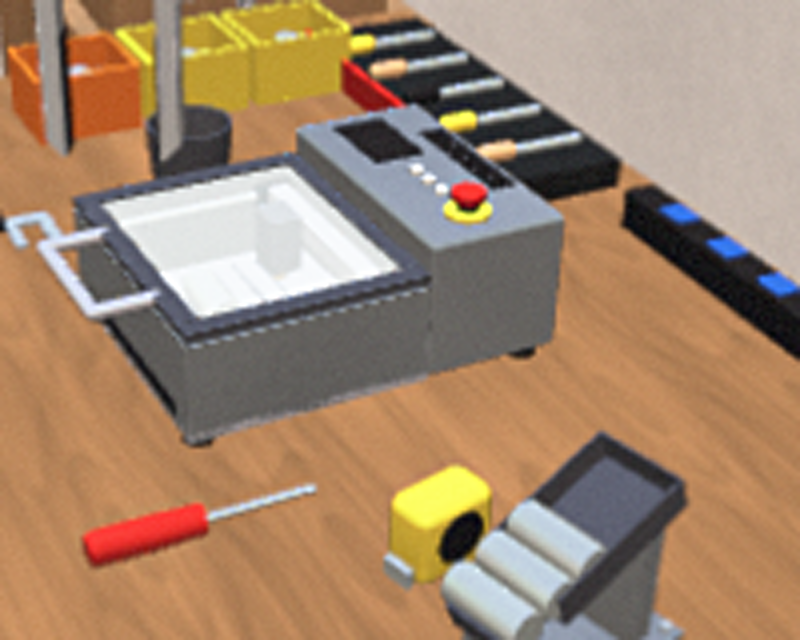

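View pics/l_top.png

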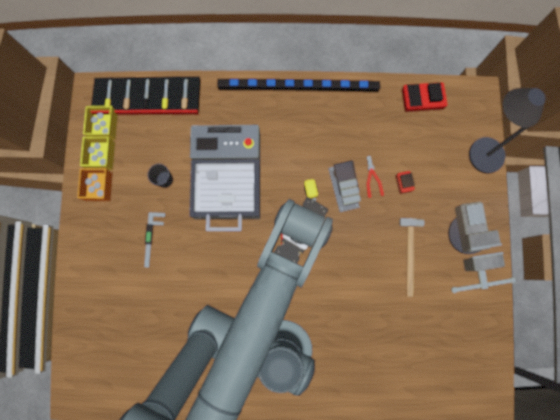

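The cover is shut with its handle in front, and three stubs remain in the chute. One numeric check of the cover angle, and a look through the pane.

```bash
python3 - <<'E'
from low import *
import pickle
cal=pickle.load(open("cal.pkl","rb"))
S=lambda k,x0,y0,x,y:((x+.5)/k-.5+x0,(y+.5)/k-.5+y0)
h=np.array([hx-.245,hy-.245*yaw,.101]);
for y in(.052,-.052): print(proj(cal["side"],h+[0,y,0]),proj(cal["side"],h+[0,y,.01]),proj(cal["top"],h+[0,y,0]))
print("seen",S(4,195,110,42,246),S(4,195,110,95,308))
crop(cv2.imread("pics/l_top.png"),185,145,80,90,6.0,"pics/l_t.png")
E
```

```text
[[205.99631483 171.90122463]] [[205.73346491 169.04491204]] [[208.59325268 229.3851738 ]]
[[216.74896976 187.51323535]] [[216.51141668 184.53163522]] [[238.78984425 229.83786718]]
seen (205.125, 171.125) (218.375, 186.625)
```

View pics/l_t.png

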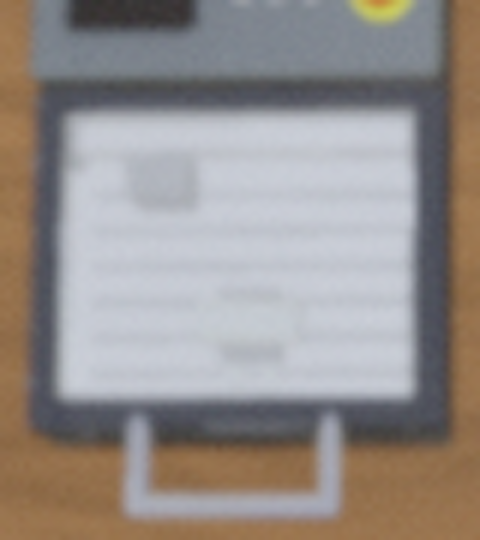

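Through the pane the stub is still on the V-block at (250,322), overhanging evenly. The handle is within 1 px in height of its closed position. Handing in.

```bash
python3 - <<'E'
from h import *
print(workorder.finish_job()); st()
E
```

```text
the job is handed in; nothing more can be done
None
the job is handed in; nothing more can be done
```

The job is done and handed in at about 37 s of the 72 s allowed. I drew the bottom stub from the chute, laid it in the V-block, lowered the cover by its handle until it rested on its stop, and let go.

- **Stub:** it touched down at the expected seated height. The top view showed it centred endwise to within about 1 mm, and through the closed pane it still overhangs the V-block evenly.
- **Chute:** the other three stubs are still there, rolled down one place.
- **Cover:** it stayed in the grip all the way down, and readings at the end of each step of the lowering stayed under about 8 N at the wrist. At the bottom the vertical force changed from −5 N to +3 N. A further guarded press stopped at once, and the handle's image height is within 1 px of its closed position.
- **Other things:** nothing else on the bench appears to have moved, judged by eye from the last pictures only.
- **Disagreements:** some corner points in the engraver fit were off by 1–2 px. The side view put the stub about 2 mm nearer the lip than my first estimate, so I shifted the grasp 1.5 mm. Nothing failed.

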